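# Load a charged battery pack into the spring magazine

## Task

Take the charged battery pack (green ends) out of the stock shelf, up over the shelf's front rail, and load it into the blue spring magazine on top of the packs already there: press the pile down gently against the spring until the pack clears the yellow lip, slide it fully home under the lip against the back stop, and let go so that the spring holds it up under the lip. Do not force it (the platform ends at a hard stop) and leave the red pack, the bottle and the carton where they are.

Things in the scene. Friction and masses are not known exactly. Their poses are not given: they have to be found in the camera images.
- pack_green: The charged battery pack to load: grey block with green ends (both alike), 150 (x) x 58 (y) x 40 (z) mm, about 0.35 kg, flat underneath. Origin at its centre, half-way up; x along its length, z up. It starts lying in one of the two places of the shelf, its length roughly along the shelf's x.
- pocket (a point): Centre of the floor of the finger pocket in the middle of the green pack's top, 10 mm below the top face (10 mm above the pack's centre). The pocket is 68 mm (pack's x) x 42 mm (y), 10 mm deep, with upright walls: shut fingertips fit in, to press on its floor and push against its walls.
- pack_red: A flat battery (bystander): the same pack with red ends, in the other place of the shelf, about 140 mm to the side, centre to centre. Origin at its centre.
- shelf_bay: Fixed low wooden stock shelf, open above, 200 (x) x 350 (y) mm. Origin at the centre of its underside; its front faces its -x. Packs lie on its board, 15 mm above the origin. Along its front edge (x -96 mm) runs a steel rail, top 42 mm above the origin (27 mm above the board). Side cheeks (y +-167 mm) and back (x +94 mm) are 65 mm high.
- magazine: Fixed blue open-topped spring magazine. Origin at the centre of the underside of its foot (200 x 110 x 8 mm); front faces its -x, z up. The well is 66 mm wide (y +-33 mm), side walls 5 mm thick, tops 145 mm above the origin (a pack has 4 mm either side, no room for fingers there); back stop at x +77 mm; at the front (x -77 mm) only a sill 95 mm high, open above.
- lip_edge (a point): Middle of the lower front edge of the magazine's yellow lip, 145 mm above the magazine's origin, at its x +39 mm. The lip, 6 mm thick, spans the rear of the well from here to the back stop. A new pack goes on from above, lengthwise, wholly in front of this edge (jutting out over the sill), at first lying on the top pack at lip height; pressed down over 40 mm it can slide back under.
- home (a point): Where a loaded pack's centre finally rests: lengthwise in the magazine, rear end at the back stop, top up against the lip's underside. At the magazine's x +2 mm, y 0, 125 mm above its origin.
- pile_top: The upper of the two packs already in the magazine (same shape, green ends), home under the lip at the start; the other lies below it. Origin at its centre. It goes down under the new pack.
- platform (a joint): How far (m) the spring platform under the pile has sunk: 0 with two packs held up under the lip, 0.040 with three, 0.046 at the hard bottom stop (where a pack still clears the sill). Spring 150 N/m: pressing a third pack down takes about 2 to 8 N at first, 7 to 15 N near the bottom; at the stop the force rises steeply. Let go, the pile springs back up.
- bottle: White bottle, 66 mm in diameter, 170 mm high, standing beyond the magazine and shelf (bystander). Origin at the centre of its underside.
- carton: Closed cardboard carton, 70 x 90 x 60 mm, standing beyond the magazine and shelf (bystander). Origin at the centre of its underside.
Things that resemble listed ones, but are neither listed nor needed, are in the scene too. What is shaped like the pack_green but purple is not meant.

How it is judged:
By the outcome, as a careful person would: the job done as asked, in the order asked, and still so for the second after the job is handed in, with the robot touching nothing.
It also fails if it takes over 64 s, if anything falls off the work surface, if the arm or the gripper's body presses on something with over 40 N, if the wrist force passes 120 N, or if a joint passes its speed limit or range.

## Robot

A 6-joint arm with a two-finger parallel gripper is mounted at the origin on the work surface. World frame = base frame: x ahead of the robot, y to its left, z up, the work surface at z = 0. Lengths are in m, angles in degrees, forces in N, time in s.
With the tool pointing down it reaches from about 0.275 to 0.725 m from the base axis. Payload 5.6 kg.
Tool frame: the origin (TCP) lies at the very end of the fingers, on their centre line; the grasp point (between the pads) lies 19 mm behind it; z points along the fingers, y is the direction in which the jaws open and shut (so a half turn about z gives the same grasp; the last joint's range is limited). The gripper opens to 85 mm and grips with 20 to 120 N. Pads are 22 mm wide; open, the fingers measure 114 mm over their backs; the gripper's body (76 mm by 85 mm) begins 54 mm behind the grasp point. The pads swing forward as they close: fully open they stand 13 mm farther back than shut.
Start: joints at [89.989, 14.616, 6.199, 0, -81.583, -16.306], TCP at [0.155, 0.528, 0.231] pointing down, gripper open.
Joint ranges: [-168.99, 168.99], [-69.2, 112.95], [-62.41, 85.93], [-164.36, 98.24], [-168.68, -3.75], [-174.98, 174.98]. Speed limits (degrees/s): [147.25, 147.25, 180, 180, 180, 180].

## Interface

Orientations are given as a 3x3 rotation matrix whose columns are the frame's x, y, z axes.
In Python, from station import arm, imaging, order, models gives the robot as it stands.
- The arm moves only by the tool jog_arm, never from a script. Its argument "rows" is a list of rows, each a list of 7 numbers: the shift along the tool's x, y, z in mm, then the turn, a rotation vector about the tool's x, y, z in degrees, then the opening, from 0 (shut) to 1 (fully open). A call has 1 to 10 rows; each row is the pose to reach, as a shift and turn from the pose commanded when the call began, along the tool's axes at that moment; what a row does not reach only later rows make up. A row lasts 1/10 s, in which the tool goes at most 50 mm and 8.59 degrees, less where a joint would pass 70% of its speed; a pose out of reach is approached as far as the arm can. A call with a gripper value outside its range is refused whole. The fingers move at their own pace and stop on an object; the grip force is fixed at half the most. Time passes only in rows, so rows that repeat a pose let the fingers close. It gives the time, the measured TCP pose, the force and the opening at its end, in the units of the state.
- arm.get_state(): the state, without advancing time (a new reading comes with each control period).
- imaging.capture(name): name is "side" or "top" or "wrist"; returns a dict with "pixels" (400x640x3 uint8, red, green, blue), "z_map" (400x640 float32, m along the optical axis (not along the pixel's ray), 0 where there is no reading), "K" (3x3 intrinsics, pixels), "extrinsics" (4x4, takes a point from world to camera coordinates). Camera axes: x right, y down, z forward; pixel columns grow to the right and rows downward; lengths in m; the calibration is good to about 2 mm. A picture is of the moment at which its call begins.
- order.close_job(): hands the job in, once; it reports no verdict.
Trained networks look in a picture, given as the dict that the camera call returned (one of the last four; its "shot" number tells which), for a name from the list of things; names that differ only in an ending like _2 or _b are one class to them, and where a whole thing is asked for, a point or a joint stands for the part that bears it (a point fixed in the world has none). Each returns a list of dicts, best first, with "confidence" (0 to 1); they miss things now and then, are a little off and sometimes report something else, mostly with a low value. They report only what shows in the picture. A call takes as long as a camera call. They do not tell look-alikes from the thing itself.
- models.find_in(picture, name): "centre" ([x, y, z] in m, in world coordinates, good to about 4 mm: the middle of the surface that is visible of it).
- models.place_of(picture, name): "centre" ([x, y, z] in m, in world coordinates, good to about 4 mm: a listed point, or the origin of a listed thing).
The state is a dict: "clock": time; "joint_positions": joint angles; "qd": joint speeds; "joint_torque": joint torques, N m; "eef_pos": TCP position; "ee_rot": TCP orientation; "ft_force": force on the tool from outside, world axes, zero at the start; "torque": the same for the moment, N m; "finger_gap": finger opening in m.
Only numpy, scipy, OpenCV 4.12 (cv2) and the standard library are available. Lean on these libraries where they do the work, as an engineer would, in place of code of your own. Each camera call takes 0.05 s, during which the arm holds its last target. There are 200 camera calls.

## Working session

There is one attempt and no reset: what is moved stays moved. The work goes in short steps, Python scripts to look and compute and a tool call to move; the robot and the scene stay as the last step left them, time stands still between calls to the robot, and variables do not carry over. Pictures are saved under pics/ and viewed, about 8 in all and at most 12, crops included, and the job is handed in when it is done.

Besides the shell and the picture viewer there is one more tool, called after "Call:" by a JSON object that holds its "method" and its "body". jog_arm: Moves the arm, as the interface text tells. Its arguments: {"type":"object","properties":{"rows":{"type":"array","items":{"type":"array","items":{"type":"number"}}}},"required":["rows"]}

```bash
mkdir -p pics; cat > h.py <<'E'
import numpy as np, cv2
from station import arm, imaging, order, models
def save(p,name,crop=None,scale=1):
    im=cv2.cvtColor(p["pixels"],cv2.COLOR_RGB2BGR)
    if crop: u0,v0,u1,v1=crop; im=im[v0:v1,u0:u1]
    if scale!=1: im=cv2.resize(im,None,fx=scale,fy=scale,interpolation=cv2.INTER_CUBIC)
    cv2.imwrite("pics/"+name+".png",im)
def pts(p):
    z=p["z_map"]; v,u=np.mgrid[:z.shape[0],:z.shape[1]]; K=p["K"]
    c=np.stack([(u-K[0,2])/K[0,0]*z,(v-K[1,2])/K[1,1]*z,z],-1)
    E=p["extrinsics"]; w=(c-E[:3,3])@E[:3,:3]; w[z==0]=np.nan; return w
def proj(p,x):
    c=p["extrinsics"][:3,:3]@np.array(x)+p["extrinsics"][:3,3]; q=p["K"]@c; return (q[:2]/q[2]).round(0)
E
python3 - <<'E'
from h import *
s=arm.get_state(); print(s["clock"],s["eef_pos"],s["ee_rot"],s["ft_force"],s["finger_gap"])
for n in ("top","side"):
    p=imaging.capture(n); save(p,n+"0")
    for k in ["pack_green","pocket","pack_red","shelf_bay","magazine","lip_edge","home","pile_top","bottle","carton"]:
        print(n,k,[(np.round(d["centre"],3).tolist(),round(d["confidence"],2),proj(p,d["centre"]).tolist()) for d in models.place_of(p,k)[:4]])
E
```

```text
0.0 [0.15433501 0.52737026 0.23042561] [[ 9.59696872e-01 -2.81036799e-01 -4.80797233e-04]
 [-2.81037205e-01 -9.59695129e-01 -1.82982118e-03]
 [ 5.28283228e-05  1.89119557e-03 -9.99998210e-01]] [-7.23488511e-04  5.57003803e-01 -7.63388948e-01] 0.0855806643364862
top pack_green [([0.757, -0.37, 0.019], 0.92, [446.0, 159.0]), ([0.531, -0.2, 0.036], 0.56, [375.0, 252.0])]
top pocket [([0.532, -0.2, 0.044], 0.87, [376.0, 252.0]), ([0.757, -0.371, 0.035], 0.69, [448.0, 157.0])]
top pack_red [([0.505, -0.337, 0.036], 0.86, [436.0, 265.0])]
top shelf_bay [([0.51, -0.269, 0.001], 0.55, [403.0, 263.0])]
top magazine [([0.5, 0.178, -0.003], 0.7, [212.0, 263.0])]
top lip_edge [([0.537, 0.171, 0.144], 0.8, [199.0, 242.0])]
top home [([0.505, 0.177, 0.125], 0.63, [197.0, 258.0])]
top pile_top [([0.513, -0.269, 0.001], 0.56, [403.0, 262.0]), ([0.505, 0.178, 0.128], 0.55, [196.0, 258.0])]
top bottle [([0.756, 0.027, 0.0], 0.74, [280.0, 158.0]), ([0.539, 0.174, 0.147], 0.33, [197.0, 241.0])]
top carton [([0.739, -0.114, 0.009], 0.87, [338.0, 165.0])]
side pack_green [([0.534, -0.203, 0.033], 0.64, [367.0, 202.0]), ([0.756, -0.369, 0.021], 0.55, [308.0, 150.0])]
side pocket [([0.532, -0.205, 0.045], 0.7, [368.0, 198.0]), ([0.754, -0.368, 0.026], 0.63, [308.0, 149.0])]
side pack_red [([0.507, -0.342, 0.032], 0.76, [390.0, 171.0]), ([0.533, -0.202, 0.033], 0.6, [367.0, 203.0])]
side shelf_bay [([0.514, -0.268, 0.001], 0.79, [380.0, 196.0])]
side magazine [([0.503, 0.181, -0.003], 0.74, [328.0, 354.0])]
side lip_edge [([0.541, 0.172, 0.144], 0.96, [309.0, 303.0])]
side home [([0.504, 0.18, 0.125], 0.64, [328.0, 320.0])]
side pile_top [([0.505, 0.179, 0.123], 0.95, [328.0, 320.0])]
side bottle [([0.756, 0.022, -0.004], 0.97, [248.0, 256.0])]
side carton [([0.737, -0.115, -0.001], 0.59, [279.0, 216.0]), ([0.515, -0.27, 0.0], 0.57, [379.0, 196.0])]
```

View pics/top0.png

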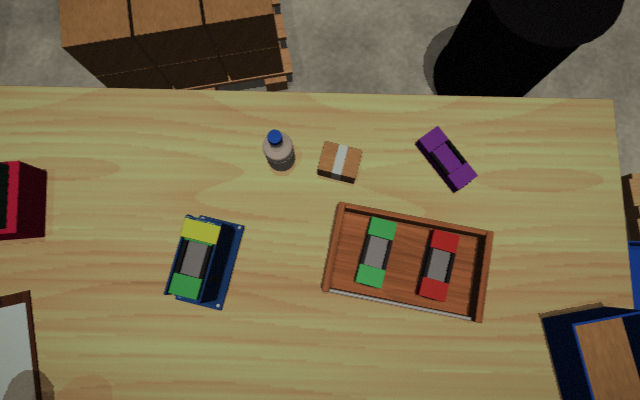

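View pics/side0.png

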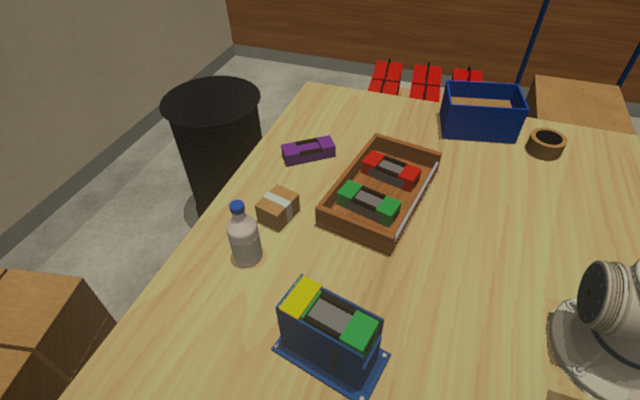

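The charged pack is in the shelf at top (375,252). The look-alikes are the purple pack at (446,159) and the red-ended pack at (436,265). Only (375,252) has green ends and lies in the shelf, so that's the one. The pack at (196,258) is the magazine's pile. Next I'll get yaws and confirm with a crop.

```bash
cat >> h.py <<'E'
def rect(w,m):
    q=w[m][:,:2]; q=q[np.isfinite(q).all(1)]
    (c,s,a)=cv2.minAreaRect((q*1000).astype(np.float32)); 
    if s[0]<s[1]: s=s[::-1]; a+=90
    a=(a+90)%180-90
    return np.round(c,1),np.round(s,1),round(a,1),len(q)
def ends(p,box):
    """green-end mask"""
    h=cv2.cvtColor(p["pixels"],cv2.COLOR_RGB2HSV); m=np.zeros(h.shape[:2],bool)
    u0,v0,u1,v1=box; m[v0:v1,u0:u1]=True
    return m&(h[...,0]>45)&(h[...,0]<75)&(h[...,1]>120)&(h[...,2]>60)
E
python3 - <<'E'
from h import *
p=imaging.capture("top"); save(p,"crop1",(320,190,500,330),4)
w=pts(p); z=w[...,2]
m=ends(p,(340,200,420,310)); print("green z",np.nanpercentile(z[m],[10,50,90])); print(rect(w,m&(abs(z-.055)<.008)))
m=ends(p,(150,200,260,320)); print("pile z",np.nanpercentile(z[m],[10,50,90])); print("pile end",rect(w,m&(abs(z-.145)<.008)))
box=np.zeros(z.shape,bool); box[200:320,150:260]=1
for lo,hi in((.13,.16),(.004,.014)): print("mag",lo,rect(w,box&(z>lo)&(z<hi)))
h=cv2.cvtColor(p["pixels"],cv2.COLOR_RGB2HSV); y=box&(abs(h[...,0].astype(int)-30)<6)&(h[...,1]>180)&(z>.13)
print("lip",rect(w,y),np.nanmedian(z[y]))
p=imaging.capture("side"); w=pts(p); z=w[...,2]
m=ends(p,(320,170,410,235)); print("side green",rect(w,m&(abs(z-.055)<.005)))
box=np.zeros(z.shape,bool); box[260:400,260:400]=1
h=cv2.cvtColor(p["pixels"],cv2.COLOR_RGB2HSV); y=box&(abs(h[...,0].astype(int)-30)<6)&(h[...,1]>180)&(abs(z-.151)<.006)
print("side lip",rect(w,y)); m=box&(z>.138)&(z<.149); print("side magtop",rect(w,m))
E
```

```text
green z [0.05223962 0.05474414 0.05709188]
(array([ 532.2, -199.5]), array([150.1,  56.5]), -14.1, 935)
pile z [0.14334043 0.14542465 0.14737866]
pile end (array([485.6, 184.8]), array([112.7,  62.8]), -12.4, 675)
mag 0.13 (array([505.7, 178.4]), array([165.6,  77.8]), -12.2, 3150)
mag 0.004 (array([510.9, 195.8]), array([276.1, 257.4]), 2.1, 1202)
lip (array([0., 0.]), array([0., 0.]), 0.0, 0) nan
side green (array([ 530.3, -200.3]), array([151.2,  59.9]), -14.6, 589)
side lip (array([556.9, 166.8]), array([73.4, 37.5]), 78.3, 843)
side magtop (array([502. , 177.4]), array([163.8,  77.1]), -12.0, 2336)
  return np.nanmean(a, axis, out=out, keepdims=keepdims)
```

View pics/crop1.png

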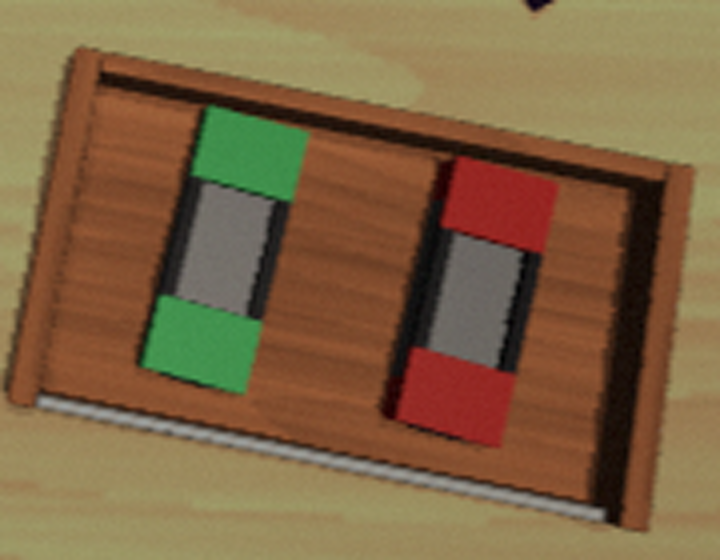

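Confirmed: the left pack at crop (225,250) has green ends, so it's pack_green, centre ≈ (531,-200) mm, yaw ≈ -14.3°. The magazine's yaw is ≈ -12.1°.

Call:
{"method": "jog_arm", "body": {"rows": [[566,592,30,0,0,-2,1],[566,592,30,0,0,-2,1],[566,592,30,0,0,-2,1],[566,592,30,0,0,-2,1],[566,592,30,0,0,-2,1],[566,592,30,0,0,-2,1],[566,592,30,0,0,-2,1],[566,592,30,0,0,-2,1],[566,592,30,0,0,-2,1],[566,592,30,0,0,-2,1]]}}

```text
clock: 2.2
eef_pos: [0.3849, 0.0823, 0.2134]
ee_rot: [[0.969, -0.247, 0.001], [-0.247, -0.969, 0.001], [0.001, -0.001, -1.0]]
ft_force: [1.1, 0.7, 0.4]
finger_gap: 0.0855
```

Call:
{"method": "jog_arm", "body": {"rows": [[211,237,23,0,0,0,1],[211,237,23,0,0,0,1],[211,237,23,0,0,0,1],[211,237,23,0,0,0,1],[211,237,23,0,0,0,1],[211,237,23,0,0,0,1],[211,237,23,0,0,0,1],[211,237,23,0,0,0,1],[211,237,23,0,0,0,1]]}}

```text
clock: 3.1
eef_pos: [0.5301, -0.1977, 0.1897]
ee_rot: [[0.969, -0.248, -0.001], [-0.248, -0.969, 0.0], [-0.001, -0.0, -1.0]]
ft_force: [0.3, 0.3, -0.4]
finger_gap: 0.0854
```

```bash
cat >> h.py <<'E'
def go(x,y,z,yaw):
    """print jog row (mm,deg) to a vertical tool pose"""
    from scipy.spatial.transform import Rotation as R
    s=arm.get_state(); T=s["ee_rot"]; a=np.radians(yaw)
    G=np.array([[np.cos(a),np.sin(a),0],[np.sin(a),-np.cos(a),0],[0,0,-1]])
    print("t",s["clock"],"pos",np.round(s["eef_pos"],4),"F",np.round(s["ft_force"],1),"gap",round(s["finger_gap"],4))
    print("row",np.round(T.T@((np.array([x,y,z])-s["eef_pos"])*1000),1),R.from_matrix(T.T@G).as_rotvec(degrees=True).round(2))
E
python3 - <<'E'
from h import *
p=imaging.capture("wrist"); save(p,"w1"); w=pts(p); z=w[...,2]
m=ends(p,(0,0,640,400))&(abs(z-.055)<.006); print(rect(w,m)); 
for k in("pocket","pack_green"): print([(np.round(d["centre"],3),d["confidence"]) for d in models.place_of(p,k)[:2]])
go(.531,-.200,.024,-14.3)
E
```

```text
(array([ 533.3, -200.7]), array([150. ,  56.6]), -13.3, 2655)
[(array([ 0.531, -0.201,  0.043]), 0.78)]
[(array([ 0.528, -0.199,  0.036]), 0.8), (array([ 0.533, -0.198,  0.042]), 0.3)]
t 3.25 pos [ 0.5301 -0.1967  0.1905] F [-0.4 -0.8 -0.3] gap 0.0854
row [  1.6   3.  166.5] [-0.01 -0.04  0.06]
```

View pics/w1.png

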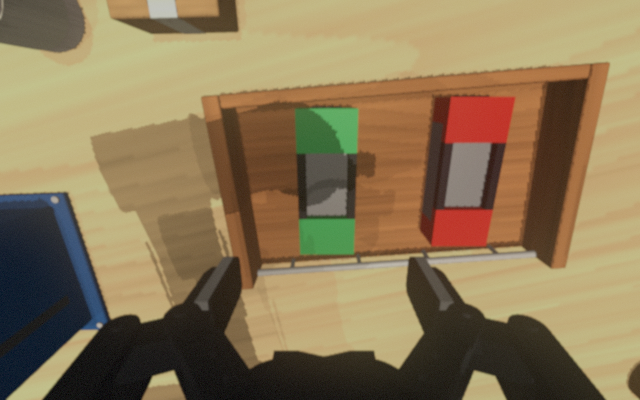

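Call:
{"method": "jog_arm", "body": {"rows": [[2,3,45,0,0,0,1],[2,3,90,0,0,0,1],[2,3,135,0,0,0,1],[2,3,155,0,0,0,1],[2,3,168,0,0,0,1],[2,3,168,0,0,0,1],[2,3,168,0,0,0,0],[2,3,168,0,0,0,0],[2,3,168,0,0,0,0],[2,3,168,0,0,0,0]]}}

```text
clock: 4.25
eef_pos: [0.533, -0.2013, 0.0242]
ee_rot: [[0.969, -0.247, 0.004], [-0.247, -0.969, -0.001], [0.004, -0.0, -1.0]]
ft_force: [-0.3, 1.0, 6.6]
finger_gap: 0.0573
```

Call:
{"method": "jog_arm", "body": {"rows": [[0,0,0,0,0,0,0],[0,0,0,0,0,0,0],[0,0,0,0,0,0,0],[0,0,-20,0,0,0,0],[0,0,-40,0,0,0,0],[0,0,-70,0,0,0,0],[0,0,-110,0,0,0,0],[0,0,-150,0,0,0,0],[0,0,-200,0,0,0,0],[0,0,-200,0,0,0,0]]}}

```text
clock: 5.25
eef_pos: [0.5346, -0.2024, 0.2303]
ee_rot: [[0.969, -0.247, 0.014], [-0.247, -0.969, -0.004], [0.015, 0.001, -1.0]]
ft_force: [0.5, -0.7, -3.1]
finger_gap: 0.0572
```

```bash
python3 - <<'E'
from h import *
print(arm.get_state()["ee_rot"].round(4).tolist())
go(.531,-.2,.22,-12.1)
p=imaging.capture("wrist"); save(p,"w2"); w=pts(p); z=w[...,2]
m=ends(p,(0,0,640,400))&(z>.15); print(rect(w,m),np.nanpercentile(z[m],[5,50,95]))
p=imaging.capture("side"); w=pts(p); z=w[...,2]
print([(np.round(d["centre"],3),d["confidence"]) for d in models.place_of(p,"pack_green")[:3]])
E
```

```text
[[0.9689, -0.2471, 0.0141], [-0.247, -0.969, -0.0042], [0.0147, 0.0005, -0.9999]]
t 5.25 pos [ 0.5346 -0.2024  0.2303] F [ 0.5 -0.7 -3.1] gap 0.0572
row [-4.2 -1.4 10.2] [ 0.05 -0.84 -2.2 ]
(array([ 552.6, -206.8]), array([113.3,  57.9]), -13.8, 12724) [0.2552737  0.26105886 0.26214687]
[(array([ 0.531, -0.2  ,  0.233]), 0.95), (array([ 0.76 , -0.371,  0.02 ]), 0.57)]
```

View pics/w2.png

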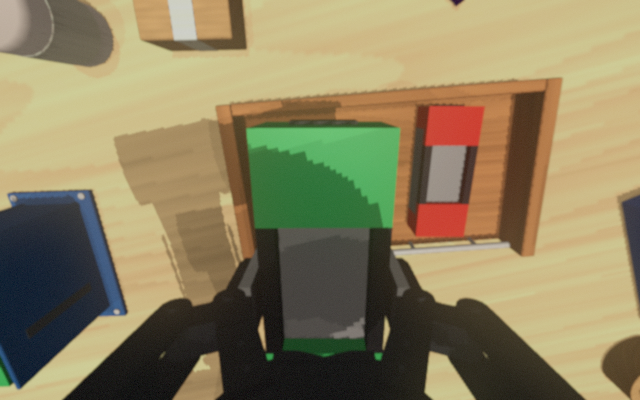

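Call:
{"method": "jog_arm", "body": {"rows": [[-20,-40,0,0,-0.4,-2,0],[-40,-80,0,0,-0.8,-2,0],[-60,-120,0,0,-0.8,-2.2,0],[-80,-160,0,0,-0.8,-2.2,0],[-100,-205,0,0,-0.8,-2.2,0],[-120,-250,0,0,-0.8,-2.2,0],[-140,-295,0,0,-0.8,-2.2,0],[-155,-335,0,0,-0.8,-2.2,0],[-168,-360,0,0,-0.8,-2.2,0],[-168,-360,0,0,-0.8,-2.2,0]]}}

```text
clock: 6.4
eef_pos: [0.4558, 0.192, 0.2194]
ee_rot: [[0.978, -0.206, -0.018], [-0.206, -0.978, 0.002], [-0.018, 0.002, -1.0]]
ft_force: [-0.5, -0.8, -4.4]
finger_gap: 0.057
```

```bash
python3 - <<'E'
from h import *
print(arm.get_state()["ee_rot"].round(3).tolist())
go(.461,.1874,.230,-12.1)
p=imaging.capture("wrist"); save(p,"w3"); w=pts(p); z=w[...,2]
m=ends(p,(0,0,640,400))&(z>.2); print("pack",rect(w,m),np.nanpercentile(z[m],[5,50,95]))
h=cv2.cvtColor(p["pixels"],cv2.COLOR_RGB2HSV); y=(abs(h[...,0].astype(int)-30)<6)&(h[...,1]>180)&(abs(z-.151)<.008)
print("lip",rect(w,y),np.nanmedian(z[y]))
for k in ("lip_edge","home"): print(k,[(np.round(d["centre"],3),d["confidence"]) for d in models.place_of(p,k)[:2]])
E
```

```text
[[0.978, -0.206, -0.018], [-0.206, -0.978, 0.002], [-0.018, 0.002, -1.0]]
t 6.4 pos [0.4558 0.192  0.2194] F [-0.5 -0.8 -4.4] gap 0.057
row [  5.9   3.4 -10.7] [0.12 1.03 0.19]
pack (array([474.5, 188.1]), array([113.6,  57.2]), -11.5, 13755) [0.24723158 0.24854464 0.2496428 ]
lip (array([560. , 165.2]), array([73.3, 36.5]), 78.1, 2544) 0.15051510781098446
lip_edge [(array([0.539, 0.169, 0.144]), 0.96)]
home []
```

View pics/w3.png

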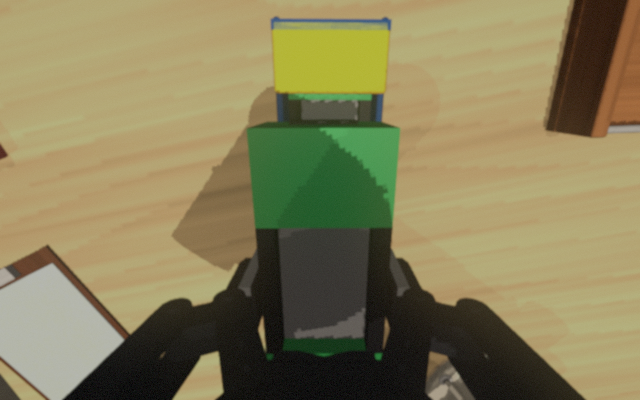

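The pack at (323,180) is held level. The lip is at (331,60), so the pack sits ~4 mm too far left and about 12 mm in front of the lip. I'll correct that, then go down.

Call:
{"method": "jog_arm", "body": {"rows": [[5,4,0,0,1,0,0],[5,4,0,0,1,0,0],[5,4,20,0,1,0,0],[5,4,40,0,1,0,0],[5,4,50,0,1,0,0],[5,4,50,0,1,0,0],[5,4,50,0,1,0,0]]}}

```text
clock: 7.25
eef_pos: [0.4616, 0.1844, 0.1727]
ee_rot: [[0.978, -0.21, 0.005], [-0.21, -0.978, -0.0], [0.005, -0.001, -1.0]]
ft_force: [-0.1, 0.3, -2.4]
finger_gap: 0.0572
```

```bash
cat >> h.py <<'E'
def chk(name=None):
    U=np.array([.978,-.208]);N=np.array([.208,.978])
    p=imaging.capture("wrist"); w=pts(p); z=w[...,2]
    if name: save(p,name)
    h=cv2.cvtColor(p["pixels"],cv2.COLOR_RGB2HSV)
    y=(abs(h[...,0].astype(int)-30)<6)&(h[...,1]>180)&(abs(z-.151)<.008)
    g=ends(p,(0,0,640,400))&(z>.1)
    for k,m in(("lip",y),("green",g)):
        q=w[m]
        if len(q)<30: print(k,"few"); continue
        a,n=q[:,:2]@U*1000,q[:,:2]@N*1000
        print(k,"along",np.percentile(a,[1,99]).round(1),"across",np.percentile(n,[1,50,99]).round(1),"z",np.percentile(q[:,2]*1000,[2,50,98]).round(1),"yaw",rect(w,m)[2])
    s=arm.get_state(); e=s["eef_pos"]*1000; print("TCP along/across",(e[:2]@U).round(1),(e[:2]@N).round(1),s["ee_rot"].round(3).tolist())
    return p
E
python3 - <<'E'
from h import *
chk(); go(.461,.1865,.156,-12)
E
```

```text
lip along [495.3 531.1] across [242.1 274.7 311.9] z [149.  150.5 151.9] yaw 77.9
green along [447. 492.] across [248.7 276.9 304.2] z [145.  203.  204.3] yaw -11.2
TCP along/across 413.2 276.6 [[0.978, -0.21, 0.005], [-0.21, -0.978, 0.0], [0.005, -0.001, -1.0]]
t 7.3 pos [0.4618 0.1846 0.173 ] F [ 0.3 -0.6 -3.3] gap 0.0575
row [-1.3 -1.6 17. ] [-0.07 -0.29 -0.13]
```

Call:
{"method": "jog_arm", "body": {"rows": [[-1,0,10,0,0,0,0],[-1,0,14,0,0,0,0],[-1,0,16,0,0,0,0],[-1,0,16,0,0,0,0]]}}

```text
clock: 7.7
eef_pos: [0.46, 0.1847, 0.1556]
ee_rot: [[0.978, -0.21, 0.003], [-0.21, -0.978, -0.001], [0.003, 0.0, -1.0]]
ft_force: [-0.6, -0.8, -3.8]
finger_gap: 0.057
```

Call:
{"method": "jog_arm", "body": {"rows": [[0,0,2,0,0,0,0],[0,0,2,0,0,0,0],[0,0,2,0,0,0,0]]}}

```text
clock: 8.0
eef_pos: [0.4604, 0.1849, 0.1542]
ee_rot: [[0.978, -0.21, 0.004], [-0.21, -0.978, -0.0], [0.004, -0.001, -1.0]]
ft_force: [-0.2, -0.1, -1.7]
finger_gap: 0.0568
```

Call:
{"method": "jog_arm", "body": {"rows": [[0,0,1.5,0,0,0,0],[0,0,1.5,0,0,0,0],[0,0,1.5,0,0,0,0]]}}

```text
clock: 8.3
eef_pos: [0.4604, 0.1849, 0.153]
ee_rot: [[0.978, -0.21, 0.004], [-0.21, -0.978, -0.0], [0.004, -0.001, -1.0]]
ft_force: [-1.0, 0.2, 3.7]
finger_gap: 0.0568
```

```bash
python3 - <<'E'
from h import *
chk("w4"); go(.461,.1865,.156,-12)
E
```

```text
lip along [495.1 533.6] across [242.1 275.1 311.8] z [149.1 150.5 151.9] yaw 77.9
green along [445.6 487. ] across [248.9 277.3 304.4] z [175.6 183.3 184.6] yaw -11.7
TCP along/across 411.8 276.6 [[0.978, -0.21, 0.004], [-0.21, -0.978, -0.0], [0.004, -0.001, -1.0]]
t 8.35 pos [0.4604 0.1849 0.1529] F [-1.3  0.9  3.3] gap 0.057
row [ 0.2 -1.7 -3.1] [-0.05 -0.25 -0.11]
```

Call:
{"method": "jog_arm", "body": {"rows": [[0,0,0,0,0,0,1],[0,0,0,0,0,0,1],[0,0,0,0,0,0,1],[0,0,0,0,0,0,1],[0,0,-10,0,0,0,1],[0,0,-30,0,0,0,1],[0,0,-60,0,0,0,1],[0,0,-90,0,0,0,0],[0,0,-90,0,0,0,0],[0,0,-90,0,0,0,0]]}}

```text
clock: 9.35
eef_pos: [0.4601, 0.1851, 0.2435]
ee_rot: [[0.978, -0.21, 0.005], [-0.21, -0.978, 0.001], [0.005, -0.002, -1.0]]
ft_force: [-0.0, -0.3, -1.2]
finger_gap: 0.0437
```

```bash
python3 - <<'E'
from h import *
p=chk("w5"); go(.461,.1865,.24,-12)
w=pts(p); 
for k in ("pocket","home"): print(k,[(np.round(d["centre"],3),d["confidence"]) for d in models.place_of(p,k)[:2]])
p=imaging.capture("side"); save(p,"s5",(240,240,420,400),4)
for k in ("pocket","pack_green","home"): print(k,[(np.round(d["centre"],3),round(d["confidence"],2)) for d in models.place_of(p,k)[:3]])
E
```

```text
lip along [495.2 530.6] across [242.6 275.5 313.4] z [149.  150.5 152. ] yaw 77.9
green along [338.7 487.1] across [248.9 278.9 304.2] z [182.7 184.5 185.7] yaw -11.0
TCP along/across 411.1 276.3 [[0.978, -0.21, 0.003], [-0.21, -0.978, -0.0], [0.003, -0.001, -1.0]]
t 9.4 pos [0.4596 0.1848 0.2424] F [ 0.8 -0.9 -0.5] gap 0.036
row [ 1.  -1.9  2.4] [-0.03 -0.18 -0.12]
pocket [(array([0.461, 0.186, 0.174]), 0.81)]
home []
pocket [(array([0.461, 0.183, 0.173]), 0.98), (array([ 0.502,  0.178, -0.001]), 0.62), (array([ 0.757, -0.372,  0.027]), 0.6)]
pack_green [(array([0.459, 0.186, 0.165]), 0.81), (array([ 0.754, -0.37 ,  0.018]), 0.65)]
home [(array([0.505, 0.181, 0.127]), 0.83)]
```

View pics/w5.png

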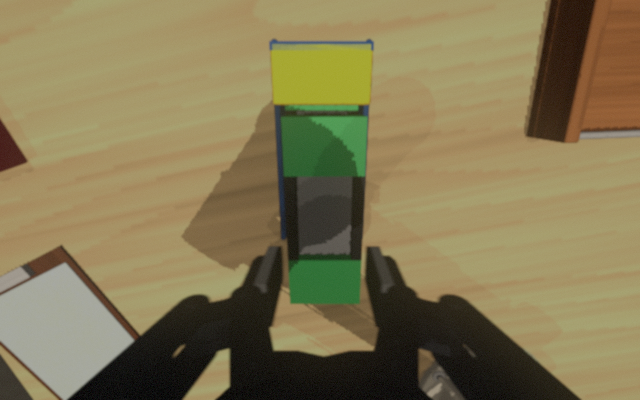

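View pics/s5.png

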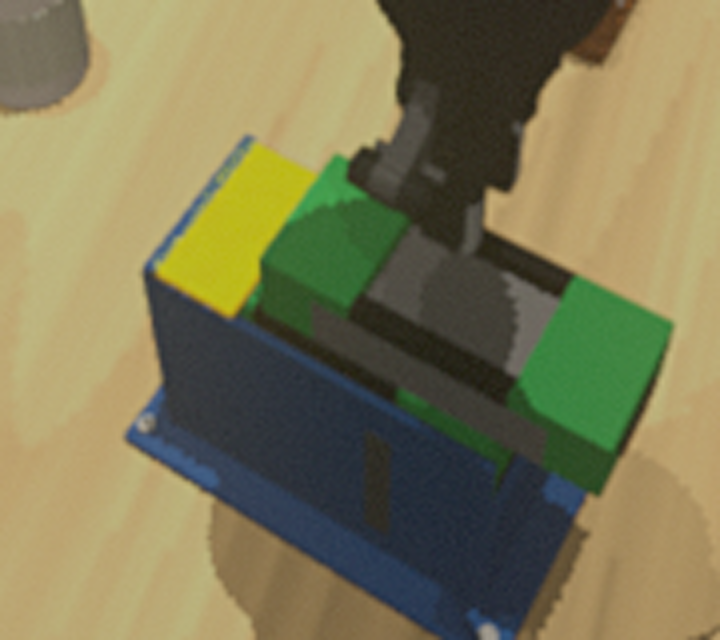

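The pack lies level on the pile. Its rear edge is at wrist (324,115), just in front of the lip edge at v≈104, and it's centred between the walls. I'll put the shut fingers into the rear half of the pocket.

Call:
{"method": "jog_arm", "body": {"rows": [[10,0,0,0,0,0,0],[20,0,0,0,0,0,0],[20,0,0,0,0,0,0],[20,0,0,0,0,0,0],[20,0,20,0,0,0,0],[20,0,45,0,0,0,0],[20,0,60,0,0,0,0],[20,0,63,0,0,0,0],[20,0,63,0,0,0,0]]}}

```text
clock: 10.6
eef_pos: [0.4796, 0.1805, 0.1796]
ee_rot: [[0.978, -0.21, 0.003], [-0.21, -0.978, -0.001], [0.003, 0.0, -1.0]]
ft_force: [-0.2, -0.6, -0.6]
finger_gap: -0.0001
```

Call:
{"method": "jog_arm", "body": {"rows": [[0,0,2,0,0,0,0],[0,0,4,0,0,0,0],[0,0,6,0,0,0,0],[0,0,8,0,0,0,0],[0,0,8,0,0,0,0]]}}

```text
clock: 11.1
eef_pos: [0.48, 0.1808, 0.1719]
ee_rot: [[0.978, -0.21, 0.005], [-0.21, -0.978, 0.0], [0.004, -0.001, -1.0]]
ft_force: [-0.8, 1.4, 3.9]
finger_gap: -0.0002
```

```bash
python3 - <<'E'
from h import *
chk(); go(.461,.1865,.132,-12)
E
```

```text
lip along [495.5 534.7] across [242.1 270.9 312.5] z [149.1 150.5 151.9] yaw 78.0
green along [446.2 492.1] across [248.9 277.3 304.6] z [141.5 181.2 182.5] yaw -10.5
TCP along/across 431.8 276.7 [[0.978, -0.21, 0.005], [-0.21, -0.978, 0.0], [0.004, -0.001, -1.0]]
t 11.15 pos [0.48   0.1808 0.172 ] F [-0.6 -0.4  3.5] gap 0.0002
row [-19.9  -1.5  39.9] [-0.06 -0.25 -0.11]
```

Call:
{"method": "jog_arm", "body": {"rows": [[0,0,3,0,0,0,0],[0,0,6,0,0,0,0],[0,0,9,0,0,0,0],[0,0,12,0,0,0,0],[0,0,15,0,0,0,0],[0,0,18,0,0,0,0],[0,0,20,0,0,0,0],[0,0,20,0,0,0,0]]}}

```text
clock: 11.95
eef_pos: [0.48, 0.1808, 0.1516]
ee_rot: [[0.978, -0.21, 0.004], [-0.21, -0.978, -0.0], [0.004, -0.001, -1.0]]
ft_force: [-1.4, 1.2, 6.9]
finger_gap: 0.0002
```

```bash
python3 - <<'E'
from h import *
chk(); go(.461,.1865,.132,-12)
E
```

```text
lip along [495.9 530.7] across [242.  271.3 312.1] z [149.2 150.5 151.9] yaw 77.9
green along [446.  487.1] across [248.7 277.2 304.7] z [154.5 161.  162.3] yaw -20.1
TCP along/across 431.8 276.7 [[0.978, -0.21, 0.004], [-0.21, -0.978, -0.0], [0.004, -0.001, -1.0]]
t 12.0 pos [0.48   0.1808 0.1517] F [-1.3  1.5  6.6] gap 0.0001
row [-19.9  -1.6  19.7] [-0.05 -0.24 -0.11]
```

Pack top is at 161 mm, following level and inside the walls. I'll go on to TCP z ≈ 0.132.

Call:
{"method": "jog_arm", "body": {"rows": [[0,0,3,0,0,0,0],[0,0,6,0,0,0,0],[0,0,9,0,0,0,0],[0,0,12,0,0,0,0],[0,0,15,0,0,0,0],[0,0,17,0,0,0,0],[0,0,19,0,0,0,0],[0,0,19.5,0,0,0,0],[0,0,19.5,0,0,0,0]]}}

```text
clock: 12.9
eef_pos: [0.48, 0.1808, 0.1327]
ee_rot: [[0.978, -0.21, 0.005], [-0.21, -0.978, 0.0], [0.004, -0.001, -1.0]]
ft_force: [-2.9, 1.3, 9.7]
finger_gap: 0.0002
```

```bash
python3 - <<'E'
from h import *
chk(); go(.461,.1865,.132,-12)
E
```

```text
lip along [496.1 531.7] across [242.2 272.2 312.3] z [149.2 150.5 151.9] yaw -5.7
green along [445.9 487. ] across [248.4 277.  304.8] z [140.4 142.1 143.3] yaw -21.9
TCP along/across 431.9 276.7 [[0.978, -0.21, 0.005], [-0.21, -0.978, 0.0], [0.004, -0.001, -1.0]]
t 12.95 pos [0.4801 0.1808 0.1328] F [-3.   1.5  9.4] gap 0.0003
row [-19.8  -1.6   0.7] [-0.06 -0.26 -0.1 ]
```

Call:
{"method": "jog_arm", "body": {"rows": [[0,0,1,0,0,0,0],[3,0,1,0,0,0,0],[6,0,1,0,0,0,0],[9,0,1,0,0,0,0],[12,0,1,0,0,0,0],[15,0,1,0,0,0,0],[18,0,1,0,0,0,0],[20,0,1,0,0,0,0],[20,0,1,0,0,0,0]]}}

```text
clock: 13.85
eef_pos: [0.4974, 0.1762, 0.1307]
ee_rot: [[0.978, -0.21, -0.0], [-0.21, -0.978, -0.001], [-0.0, 0.001, -1.0]]
ft_force: [-7.8, 1.6, 9.4]
finger_gap: -0.0001
```

```bash
python3 - <<'E'
from h import *
chk("w6"); go(.461,.1865,.132,-12)
E
```

```text
lip along [495.5 531.1] across [241.9 257.7 303.7] z [149.2 150.5 151.8] yaw -10.8
green along [462.6 490.7] across [247.7 276.1 304. ] z [138.9 140.1 141.3] yaw -12.2
TCP along/across 449.8 275.8 [[0.978, -0.21, -0.0], [-0.21, -0.978, -0.001], [-0.0, 0.001, -1.0]]
t 13.9 pos [0.4974 0.1762 0.1307] F [-8.8  2.2  9.6] gap -0.0002
row [-37.8  -2.4  -1.3] [ 0.05  0.01 -0.13]
```

View pics/w6.png

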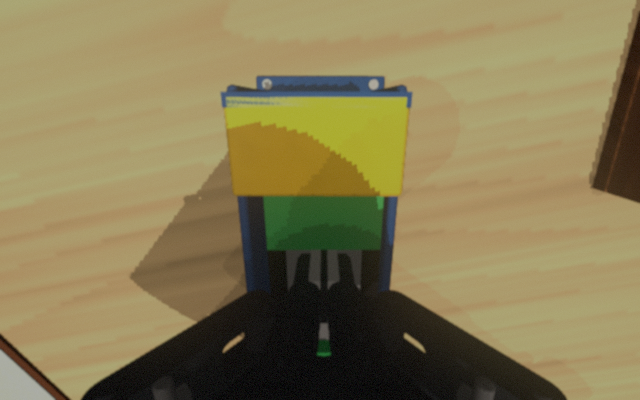

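The pack's rear is now under the lip (lip edge at v≈196). It moves with the fingers at about 8 N, so I'll continue to the back stop.

Call:
{"method": "jog_arm", "body": {"rows": [[3,0,0,0,0,0,0],[6,0,0,0,0,0,0],[9,0,0,0,0,0,0],[12,0,0,0,0,0,0],[15,0,0,0,0,0,0],[18,0,0,0,0,0,0],[21,0,0,0,0,0,0],[23,0,0,0,0,0,0],[24,0,0,0,0,0,0],[24,0,0,0,0,0,0]]}}

```text
clock: 14.9
eef_pos: [0.5207, 0.1712, 0.1307]
ee_rot: [[0.978, -0.21, -0.001], [-0.21, -0.978, -0.001], [-0.001, 0.001, -1.0]]
ft_force: [-8.5, 0.9, 9.1]
finger_gap: 0.0
```

```bash
python3 - <<'E'
from h import *
chk(); go(.461,.1865,.132,-12)
E
```

```text
lip along [497.4 531. ] across [241.8 247.1 259.8] z [149.3 150.5 151.8] yaw -11.9
green along [416.5 489.2] across [248.3 276.9 304.1] z [139.1 140.1 199.1] yaw -12.7
TCP along/across 473.7 275.8 [[0.978, -0.21, -0.001], [-0.21, -0.978, -0.001], [-0.0, 0.001, -1.0]]
t 14.95 pos [0.5207 0.1712 0.1308] F [-8.9  2.5  9. ] gap 0.0003
row [-61.6  -2.4  -1.1] [ 0.05  0.02 -0.12]
```

Call:
{"method": "jog_arm", "body": {"rows": [[2,0,0,0,0,0,0],[4,0,0,0,0,0,0],[4,0,0,0,0,0,0],[4,0,0,0,0,0,0]]}}

```text
clock: 15.35
eef_pos: [0.5246, 0.1704, 0.1309]
ee_rot: [[0.978, -0.21, -0.001], [-0.21, -0.978, -0.001], [-0.0, 0.001, -1.0]]
ft_force: [-9.1, 2.0, 9.5]
finger_gap: -0.0001
```

Call:
{"method": "jog_arm", "body": {"rows": [[1,0,0,0,0,0,0],[2,0,0,0,0,0,0],[2,0,0,0,0,0,0]]}}

```text
clock: 15.65
eef_pos: [0.5255, 0.1702, 0.1307]
ee_rot: [[0.978, -0.21, -0.003], [-0.21, -0.978, -0.001], [-0.002, 0.001, -1.0]]
ft_force: [-12.7, 3.0, 10.1]
finger_gap: -0.0001
```

Call:
{"method": "jog_arm", "body": {"rows": [[1,0,0,0,0,0,0],[2,0,0,0,0,0,0],[2,0,0,0,0,0,0]]}}

```text
clock: 15.95
eef_pos: [0.5256, 0.1701, 0.1306]
ee_rot: [[0.978, -0.21, -0.006], [-0.21, -0.978, 0.0], [-0.006, 0.001, -1.0]]
ft_force: [-19.9, 4.3, 15.9]
finger_gap: -0.0001
```

```bash
python3 - <<'E'
from h import *
chk("w7"); go(.461,.1865,.132,-12)
p=imaging.capture("side"); save(p,"s7",(240,240,420,400),4)
for k in ("pocket","pack_green","home","pile_top"): print(k,[(np.round(d["centre"],3),round(d["confidence"],2)) for d in models.place_of(p,k)[:3]])
w=pts(p); z=w[...,2]; m=ends(p,(260,260,400,400)); U=np.array([.978,-.208]);a=w[m][:,:2]@U; zz=z[m]; t=(zz>.13); print("side green along",np.percentile(a[t],[1,99]),np.percentile(zz[t],[5,50,95]))
E
```

```text
lip along [498.6 531.3] across [241.7 245.5 255.1] z [149.3 150.4 151.7] yaw 9.8
green along [420.8 491.5] across [271.9 275.9 279.6] z [138.9 140.2 205.3] yaw -12.3
TCP along/across 478.7 275.7 [[0.978, -0.21, -0.006], [-0.21, -0.978, 0.0], [-0.006, 0.001, -1.0]]
t 16.0 pos [0.5256 0.1702 0.1306] F [-19.    5.   16.6] gap -0.0003
row [-66.6  -2.4  -1. ] [ 0.07  0.33 -0.13]
pocket []
pack_green []
home []
pile_top []
side green along [0.37892017 0.49368457] [0.13112237 0.13799608 0.14127516]
```

View pics/s7.png

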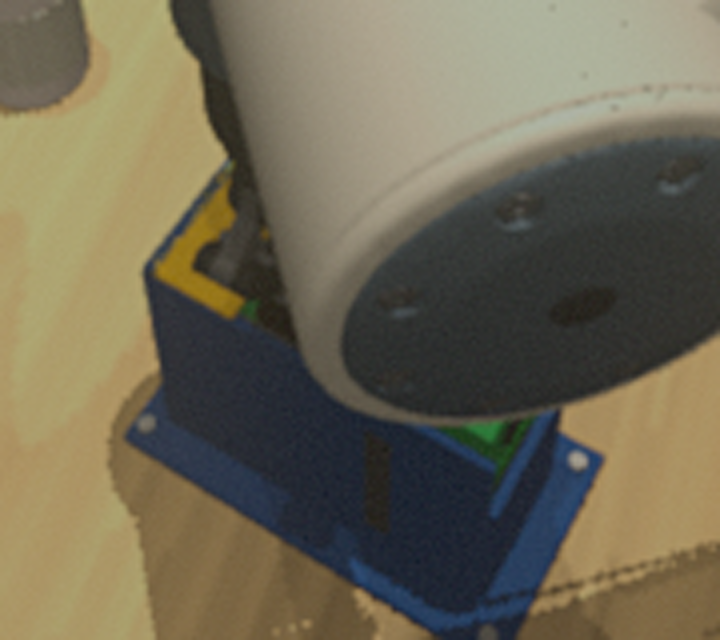

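The pack has reached the back stop: the force jumped with no motion, and its front end is at along 379 mm against 381 expected at home. I'll ease the push, then rise so the spring lifts the pack under the lip.

Call:
{"method": "jog_arm", "body": {"rows": [[-2,0,0,0,0,0,0],[-2,0,-1,0,0,0,0],[-2,0,-2,0,0,0,0],[-2,0,-3,0,0,0,0],[-2,0,-4,0,0,0,0],[-2,0,-5,0,0,0,0],[-2,0,-6,0,0,0,0],[-2,0,-6,0,0,0,0]]}}

```text
clock: 17.05
eef_pos: [0.5255, 0.1701, 0.1352]
ee_rot: [[0.978, -0.21, -0.004], [-0.21, -0.978, -0.001], [-0.003, 0.002, -1.0]]
ft_force: [-8.5, 1.4, 2.6]
finger_gap: 0.0001
```

Call:
{"method": "jog_arm", "body": {"rows": [[0,0,-2,0,0,0,0],[-2,0,-3,0,0,0,0],[-4,0,-5,0,0,0,0],[-6,0,-10,0,0,0,0],[-10,0,-30,0,0,0,0],[-30,0,-60,0,0,0,0],[-60,0,-100,0,0,0,0],[-100,0,-140,0,0,0,0],[-140,0,-150,0,0,0,0],[-140,0,-150,0,0,0,0]]}}

```text
clock: 18.05
eef_pos: [0.3895, 0.2007, 0.2913]
ee_rot: [[0.978, -0.207, 0.01], [-0.207, -0.978, 0.006], [0.009, -0.008, -1.0]]
ft_force: [-0.1, 0.1, 0.5]
finger_gap: -0.0001
```

```bash
python3 - <<'E'
from h import *
U=np.array([.978,-.208]);N=np.array([.208,.978])
for n,b in(("top",(150,200,260,320)),("side",(260,260,400,400)),("wrist",(0,0,640,400))):
    p=imaging.capture(n); save(p,n+"8",(240,240,420,400) if n=="side" else None,4 if n=="side" else 1)
    w=pts(p); m=ends(p,b)&(w[...,2]>.135)&(w[...,2]<.2); q=w[m]
    if len(q)>20: print(n,"green along",np.percentile(q[:,:2]@U,[1,99]).round(4),"across",np.percentile(q[:,:2]@N,[1,99]).round(4),"z",np.percentile(q[:,2],[5,50,95]).round(4))
    for k in ("pack_green","pile_top","home"): print(k,[(np.round(d["centre"],3).tolist(),round(d["confidence"],2)) for d in models.place_of(p,k)[:3]])
    if n=="top":
        for k in ("pack_red","bottle","carton"): print(k,[(np.round(d["centre"],3).tolist(),round(d["confidence"],2)) for d in models.place_of(p,k)[:1]])
E
```

```text
top green along [0.3817 0.4923] across [0.248  0.3048] z [0.1428 0.1455 0.148 ]
pack_green [([0.503, 0.177, 0.126], 0.91), ([0.757, -0.372, 0.02], 0.88)]
pile_top []
home [([0.505, 0.18, 0.122], 0.97)]
pack_red [([0.507, -0.338, 0.036], 0.55)]
bottle [([0.756, 0.024, -0.001], 0.91)]
carton [([0.742, -0.115, 0.005], 0.65)]
side green along [0.3791 0.4913] across [0.2468 0.3037] z [0.1413 0.145  0.1468]
pack_green [([0.503, 0.173, 0.125], 0.91), ([0.758, -0.369, 0.02], 0.8)]
pile_top []
home [([0.504, 0.182, 0.127], 0.89), ([0.736, -0.116, 0.0], 0.33), ([0.504, 0.184, -0.001], 0.19)]
wrist green along [0.3843 0.4947] across [0.2484 0.303 ] z [0.143  0.1446 0.1458]
pack_green [([0.499, 0.18, 0.125], 0.65)]
pile_top []
home [([0.5, 0.179, 0.129], 0.65)]
```

View pics/side8.png

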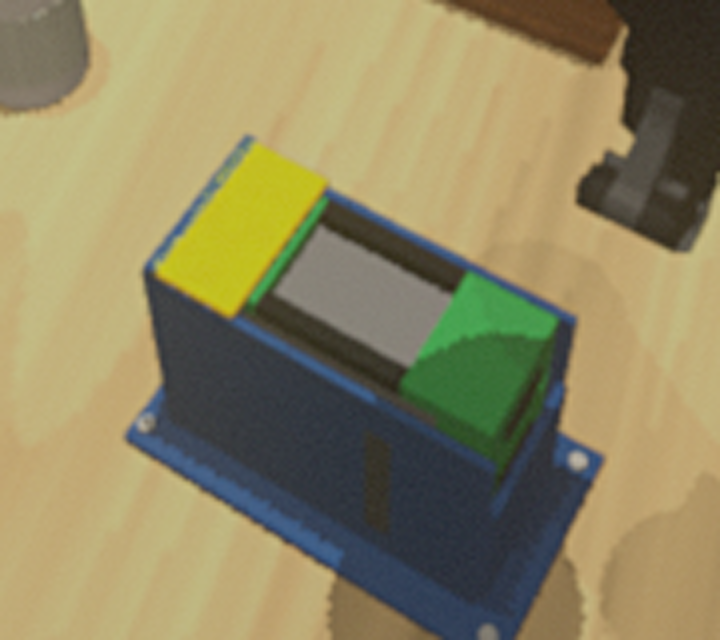

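The pack is fully home. Its front end at along 380 mm matches where the pile's pack was at the start, and its top is at 145 mm under the lip. In the crop, only the ~3 mm green strip shows at the lip near (285,255).

```bash
python3 -c "
from h import *
print(order.close_job())"
```

```text
the job is handed in; nothing more can be done
None
```

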